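# Close a spring-loaded bearing housing and hold it shut

### The arm

A 6-joint arm with a two-finger parallel gripper is mounted at the origin on a cart in front of the work surface, level with it; the furniture and walls round the work are solid. World frame = base frame: x ahead of the robot, y to its left, z up, the work surface at z = 0. Lengths are in m, angles in degrees, forces in N, time in s.
With the tool pointing down it reaches from about 0.4 to 0.825 m from the base axis. Payload 7 kg.
Tool frame: the origin (TCP) lies on the centre line of the jaws, within the pads' length; the fingertips stand 25 mm ahead of it and the grasp point (between the pads) lies 6 mm ahead of it; z points along the fingers, y is the line along which they close (so a half turn about z gives the same grasp; the last joint's range is limited). The gripper opens to 88 mm and grips with 3 to 60 N. Pads are 19 mm wide; open, the fingers measure 130 mm over their backs; the gripper's body (78 mm by 193 mm) begins 47 mm behind the grasp point.
Start: joints at [86.809, 20.546, 0.682, 0, -70.136, -16.507], TCP at [0.228, 0.635, 0.252] pointing down, gripper open.
Joint ranges: [-176.03, 176.03], [-82.01, 121.73], [-58.28, 71.71], [-173.87, 95.51], [-174.79, -0.11], [-173.66, 173.66]. Speed limits (degrees/s): [136.94, 136.94, 172.46, 180, 180, 180].

### API

Orientations are given as a 3x3 rotation matrix whose columns are the frame's x, y, z axes.
In Python, from rig import robot gives the robot as it stands.
- The arm moves only by the shell command python3 -m inch 'ROWS'. ROWS is JSON, a list of rows, each a list of 7 numbers: the turn, a rotation vector about the tool's x, y, z in rad, then the shift along the tool's x, y, z in cm, then the opening, from 0 (shut) to 1 (fully open). A call has 1 to 12 rows; each row shifts and turns the commanded pose from where the row before left it, along the tool's axes as they then stand; what a row does not reach is not made up. A row lasts 1/12 s, in which the tool goes at most 41.7 mm and 7.16 degrees, less where a joint would pass 70% of its speed; a pose out of reach is approached as far as the arm can. A call is refused whole if a number of a shift passes 4.17 or a number of a turn 0.125, either way. A call with a gripper value outside its range is refused whole. The fingers move at their own pace and stop on an object; the grip force is fixed at half the most. Time passes only in rows, so rows that do not move let the fingers close. It gives the time, the measured TCP pose, the force and the opening at its end, in the units of the state.
- robot.read_state(): the state, without advancing time (a new reading comes with each control period).
- robot.camera(name): name is "scene" or "top"; returns the picture (384x512x3 uint8, red, green, blue); there is no depth.
- robot.calibration(name): a dict with "vertical_fov" (degrees; the focal length in pixels is half the picture's height over the tangent of half this angle, whatever the lens; pixels are square), "cx", "cy" (the principal point, pixels), "T" (4x4, takes a point from camera to world coordinates). Camera axes: x right, y down, z forward; pixel columns grow to the right and rows downward; lengths in m; the calibration is good to about 2 mm. A picture is of the moment at which its call begins. calibration takes no time and is no camera call.
- robot.job_done(): hands the job in, once; it reports no verdict.
Trained networks look in the newest picture that a camera, given by its name, has taken for a name from the list of things; names that differ only in an ending like _2 or _b are one class to them, and where a whole thing is asked for, a point or a joint stands for the part that bears it (a point fixed in the world has none). Each returns a list of dicts, best first, with "conf" (0 to 1); they miss things now and then, are a little off and sometimes report something else, mostly with a low value. They report only what shows in the picture. A call takes as long as a camera call. They do not tell look-alikes from the thing itself.
- robot.spot_in(camera, label): "rect" ([left, top, right, bottom] in pixels, round what is visible of it).
- robot.masks_of(camera, label): "mask" (384x512 bool, what is visible of it) and "rect" ([left, top, right, bottom] in pixels, round what is visible of it).
The state is a dict: "t": time; "q": joint angles; "qd": joint speeds; "joint_efforts": joint torques, N m; "position": TCP position; "orientation": TCP orientation; "ft_force": force on the tool from outside, world axes, zero at the start; "torque": the same for the moment, N m; "opening": finger opening in m.
Only numpy, scipy, OpenCV 4.12 (cv2) and the standard library are available. Lean on these libraries where they do the work, as an engineer would, in place of code of your own. Each camera call takes 0.05 s, during which the arm holds its last target. There are 200 camera calls.

### The job

Assemble the small bearing housing on the bench: slide the spacer sleeve over the upright shaft until it stands on the spring washer and let go of it, then take the cover by its boss and lower it over shaft and sleeve onto the two dowels, the right way round (narrow end over narrow end). Lower both parts, do not drop them, and leave the other tools on the bench alone. The spring holds the cover a few millimetres off: press it down until the split faces meet all round, and finish like that, still gripping the cover and keeping it pressed shut for the screws.

Things in the scene. Friction and masses are not known exactly. Their poses are not given: they have to be found in the camera images.
- housing: lower half of a bearing housing: aluminium casting of teardrop outline (radius 44 mm round the shaft, tapering over 70 mm to a narrow end of radius 15 mm), fixed to a dark steel plate 130 x 106 x 10 mm. Origin: on the shaft axis at bench height; z up, x towards the narrow end. Its flat top, the split face, is at z = 50 mm
- shaft_top (a point): top of the upright steel shaft, 16 mm thick, last 5 mm tapered; 92 mm above the housing's origin, 42 mm above the split face. The shaft stands in an open pocket 38 mm wide
- dowel_near (a point): tip of one of two upright steel dowel pins, 8 mm thick, that stand 16 mm above the split face (top 5 mm tapered); this one at x = -34 mm of the housing. A gripper at the shaft must have its fingers on the housing's +y and -y sides to clear the dowels
- dowel_far (a point): tip of the other dowel pin, the same size, at x = +42 mm of the housing, towards the narrow end
- spring_washer (a joint): spring-loaded thrust washer, 35 mm across, round the shaft in the pocket. 0: free, its top level with the split face; grows as it is pressed down (m, stop at 0.007). The spring pushes up with 5 N at 0 and 2 N more per mm, so it carries sleeve and cover almost without giving way
- sleeve: plain steel spacer sleeve (short tube), 28 mm outside, 18.4 mm bore, 30 mm tall, about 90 g, standing upright on the bench. Origin: centre of its lower end; z along the bore. It goes on the shaft with 1.2 mm of play all round and rests on the spring washer, its foot then level with the split face
- cover: upper half: aluminium casting of the same teardrop outline, about 250 g, lying split face down. Origin: on the bore axis in the split face (underside); z up, x towards its narrow end. Flange 12 mm thick. Bore 22 mm at the top; below it a recess 37 mm wide, 26 mm deep takes the sleeve. On the sleeve it rests 4 mm off the split face; some 10 N of push closes it: origin 50 mm above the housing's
- cover_boss (a point): centre of the top of the cover's boss, 36 mm above the cover's origin; the boss round the bore is 24 mm tall and 46 mm wide across two flats facing the cover's +y and -y, to grip it by. With the cover closed the shaft stands 6 mm out of it
- cover_hole_near (a point): underside of a 10 mm dowel hole through the cover's flange, at x = -34 mm of the cover; goes on the dowel at x = -34 mm
- cover_hole_far (a point): underside of the other 10 mm dowel hole, at x = +42 mm of the cover, near its narrow end; goes on the dowel at x = +42 mm. The cover fits only one way round, its x along the housing's x
- oil_bottle: bystander: brown oil bottle 56 x 56 x 135 mm behind the housing; origin under its centre
- hex_key: bystander: hex key 35 x 93 x 7 mm lying at the right of the work; origin under its centre
- feeler_gauge: bystander: closed feeler gauge 14 x 92 x 12 mm lying at the left of the work; origin under its centre
- spanner: bystander: spanner 28 x 198 x 9 mm lying behind the housing; origin under its centre
There are look-alikes about, which are no part of the job. There is more than one size of the sleeve; the one meant has the size given above.

How it is judged (in metres and radians):
On the way, in this order (a step that is already met when the one before it is completed fails the run):
1. the sleeve stands upright on the spring washer, round the shaft, let go (horizontal distance between sleeve and housing below 0.003 m and z of sleeve in the frame of housing below 0.052 m and angle between sleeve's own z axis and vertical below 0.1 rad and contact force between the fingers and sleeve below 0.1 N), for 0.2 s.
2. the cover is down on both dowels, the right way round, over shaft and sleeve (horizontal distance between cover and housing below 0.003 m and z of cover in the frame of housing below 0.058 m and angle between the x axis of cover and the x axis of housing, either way round below 0.06 rad and angle between cover's own z axis and vertical below 0.08 rad), for 0.1 s.
At the end, for the whole second after the job is handed in: Cover on both dowels (within 2.5 mm, 0.05 rad; level to 0.025 rad), split faces within 1.2 mm and touching (over 0.3 N), pushed by the fingers (over 5 N on the cover), at rest; inside, the sleeve round the shaft keeps the washer over 2.8 mm down (horizontal distance between cover and housing below 0.0025 m and z of cover in the frame of housing below 0.0512 m and angle between the x axis of cover and the x axis of housing, either way round below 0.05 rad and angle between cover's own z axis and vertical below 0.025 rad and contact force between cover and housing above 0.3 N and contact force between the fingers and cover above 5 N and value of joint spring_washer above 0.0028 m and horizontal distance between sleeve and housing below 0.003 m and z of sleeve in the frame of housing below 0.0475 m and linear speed of cover below 0.01 m/s); the arm keeps its last pose, push and grip.
It fails at once if the sleeve is dropped down the shaft (horizontal distance between sleeve and housing below 0.006 m and z of sleeve in the frame of housing below 0.065 m and linear speed of sleeve above 0.45 m/s).
It fails at once if the cover is dropped onto the housing (horizontal distance between cover and housing below 0.01 m and z of cover in the frame of housing below 0.08 m and linear speed of cover above 0.45 m/s).
It fails at once if another tool on the bench is pushed away (distance of any of oil_bottle, hex_key, feeler_gauge, spanner from where it was at the start of the episode above 0.03 m).
It also fails if it takes over 56 s, if anything falls off the work surface, if the arm or the gripper's body presses on something with over 40 N, if the wrist force passes 120 N, or if a joint passes its speed limit or range.

## Working session

There is one attempt and no reset: what is moved stays moved. The work goes in short steps, Python scripts to look and compute and a shell command to move; the robot and the scene stay as the last step left them, time stands still between calls to the robot, and variables do not carry over. Pictures are saved under pics/ and viewed, on a budget of 10 in all, crops included, one or two more only if the job needs it, and the job is handed in when it is done.

```bash
mkdir -p pics; ls; python3 - <<'E'
from rig import robot
import cv2,numpy as np
np.set_printoptions(precision=4,suppress=True)
s=robot.read_state();print(s['t'],s['position'],np.array(s['orientation']),s['opening'])
for c in('scene','top'):
    im=robot.camera(c);cv2.imwrite(f'pics/{c}0.png',im[...,::-1])
    k=robot.calibration(c);print(c,k)
    for l in('housing','sleeve','cover','cover_boss','shaft_top','dowel_near','dowel_far','cover_hole_near','cover_hole_far'):
        print(l,[(np.round(d['rect'],1).tolist(),round(d['conf'],2)) for d in robot.spot_in(c,l)])
E
```

```text
pics
0.0 [0.2274 0.6351 0.2506] [[ 0.9415 -0.3371 -0.0004]
 [-0.3371 -0.9415 -0.0016]
 [ 0.0001  0.0017 -1.    ]] 0.08758519580083926
scene {'vertical_fov': 55.45417068143791, 'cx': 259.45106601613287, 'cy': 185.75539215379698, 'T': array([[ 0.6813, -0.4029,  0.6111, -0.0867],
       [-0.732 , -0.3857,  0.5616, -0.6131],
       [ 0.0094, -0.83  , -0.5577,  0.6871],
       [ 0.    ,  0.    ,  0.    ,  1.    ]])}
housing [([204.8, 189.9, 253.6, 231.1], 0.74)]
sleeve [([296.7, 286.3, 318.2, 315.4], 0.79), ([287.6, 237.5, 300.1, 261.1], 0.78), ([295.9, 263.7, 309.0, 281.4], 0.75), ([303.7, 164.1, 328.0, 209.0], 0.49), ([204.0, 192.7, 255.7, 229.6], 0.3)]
cover [([152.4, 175.5, 180.6, 191.4], 0.62), ([204.2, 190.4, 253.2, 233.0], 0.54)]
cover_boss [([153.4, 175.7, 184.0, 194.5], 0.86)]
shaft_top [([207.3, 189.5, 256.3, 231.4], 0.7)]
dowel_near [([206.3, 189.6, 254.3, 230.9], 0.75), ([151.8, 176.2, 181.4, 193.5], 0.31)]
dowel_far [([208.2, 190.2, 254.9, 230.9], 0.84)]
cover_hole_near [([151.3, 175.1, 182.0, 195.8], 0.89)]
cover_hole_far [([151.0, 175.8, 185.1, 197.1], 0.77)]
top {'vertical_fov': 47.25969596381536, 'cx': 252.28895955332587, 'cy': 190.32386960408576, 'T': array([[-0.0796, -0.9713,  0.224 ,  0.2202],
       [-0.9968,  0.0791, -0.0114,  0.0025],
       [-0.0067, -0.2242, -0.9745,  1.5173],
       [ 0.    ,  0.    ,  0.    ,  1.    ]])}
housing [([218.5, 190.8, 258.9, 234.2], 0.66)]
sleeve [([325.9, 213.9, 337.0, 224.1], 0.54), ([300.3, 204.3, 312.7, 213.7], 0.54)]
cover [([152.0, 213.7, 180.3, 244.7], 0.9)]
cover_boss [([151.6, 212.6, 180.8, 245.7], 0.97)]
shaft_top [([218.3, 191.4, 257.6, 236.2], 0.57)]
dowel_near [([219.1, 188.6, 255.4, 235.5], 0.57)]
dowel_far [([214.6, 190.9, 257.3, 238.3], 0.69)]
cover_hole_near [([152.9, 210.2, 180.7, 245.9], 0.58)]
cover_hole_far [([150.8, 213.4, 177.5, 247.9], 0.62)]
```

```bash
python3 - <<'E'
import cv2
a=cv2.imread('pics/scene0.png');b=cv2.imread('pics/top0.png')
cv2.imwrite('pics/s_c.png',cv2.resize(a[150:350,130:396],None,fx=3,fy=3,interpolation=3))
cv2.imwrite('pics/t_c.png',cv2.resize(b[140:290,140:350],None,fx=3.8,fy=3.8,interpolation=3))
E
```

```text
(no output)
```

View pics/s_c.png

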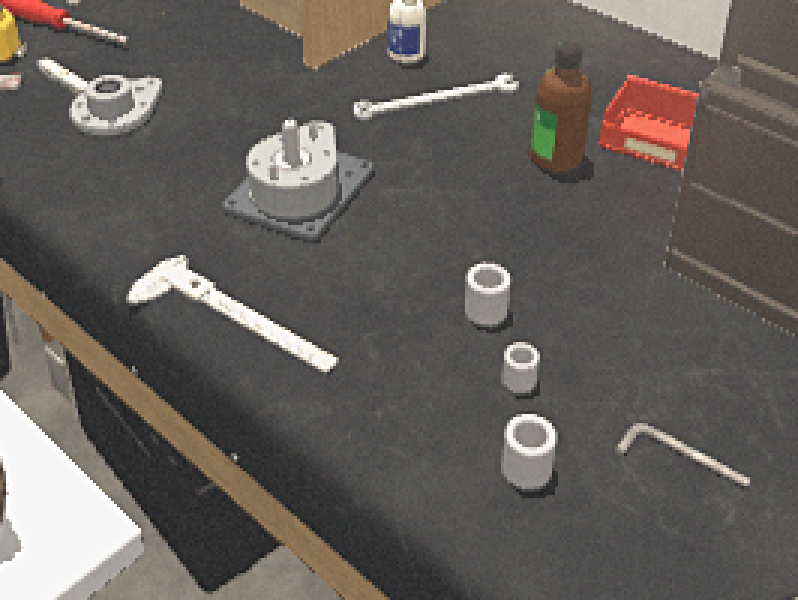

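View pics/t_c.png

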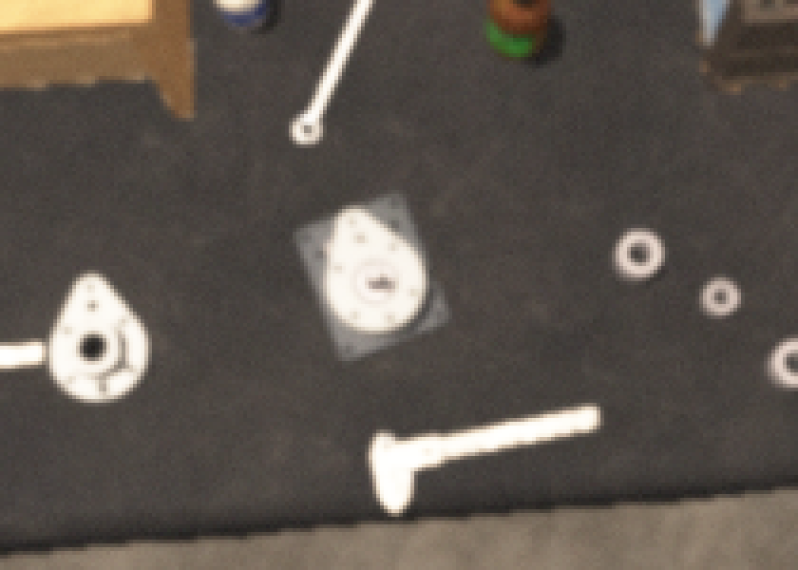

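```bash
cat > h.py <<'E'
from rig import robot
import cv2,numpy as np
from scipy.optimize import minimize,least_squares
np.set_printoptions(precision=4,suppress=True)
CAL={c:robot.calibration(c) for c in('scene','top')}
def proj(c,P):
    k=CAL[c];T=k['T'];f=192/np.tan(np.radians(k['vertical_fov']/2))
    q=(np.atleast_2d(P)-T[:3,3])@T[:3,:3]
    return np.c_[f*q[:,0]/q[:,2]+k['cx'],f*q[:,1]/q[:,2]+k['cy']]
def plane(c,px,z):
    k=CAL[c];T=k['T'];f=192/np.tan(np.radians(k['vertical_fov']/2))
    d=T[:3,:3]@np.array([(px[0]-k['cx'])/f,(px[1]-k['cy'])/f,1])
    return T[:3,3]+d*(z-T[2,3])/d[2]
def tri(pa,pb):  # scene px, top px -> point
    r=lambda P:np.r_[proj('scene',P)[0]-pa,proj('top',P)[0]-pb]
    o=least_squares(r,plane('top',pb,.03));return o.x,o.fun
def circ(r,z,n=48,x=0):
    a=np.linspace(0,2*np.pi,n,endpoint=False);return np.c_[x+r*np.cos(a),r*np.sin(a),0*a+z]
def tear(z): return np.r_[circ(.044,z),circ(.015,z,x=.070)]
def tearB(z): return np.r_[circ(.044,z),circ(.015,z,x=.055)]
def place(P,x,y,yaw):
    c,s=np.cos(yaw),np.sin(yaw);return P@np.array([[c,s,0],[-s,c,0],[0,0,1]])+[x,y,0]
S=8
def hullmask(c,parts,box):
    l,t,r,b=box;m=np.zeros(((b-t)*S,(r-l)*S),np.uint8)
    for P in parts:
        h=cv2.convexHull((((proj(c,P)+.5-[l,t])*S)).astype(np.float32))
        cv2.fillConvexPoly(m,np.round(h).astype(np.int32),1)
    return cv2.resize(m.astype(np.float32),(r-l,b-t),interpolation=cv2.INTER_AREA)
E
python3 - <<'E'
from h import *
import pickle
out={}
for c in('scene','top'):
    robot.camera(c)
    for l in('housing','sleeve','cover'):
        ds=robot.masks_of(c,l);out[c,l]=ds
        for d in ds:
            m=d['mask'];ys,xs=np.nonzero(m)
            if len(xs): print(c,l,round(d['conf'],2),np.round(d['rect'],1),m.sum(),xs.mean().round(2),ys.mean().round(2), plane(c,(xs.mean(),ys.mean()),.015)[:2])
pickle.dump(out,open('m0.pkl','wb'))
E
```

```text
scene housing 0.77 [205.5 190.4 253.2 232.1] 1318 229.17 210.02 [0.4915 0.0404]
scene housing 0.51 [155.2 176.8 184.8 196.5] 482 168.44 184.83 [0.4462 0.2842]
scene sleeve 0.83 [296.3 289.2 317.7 313.7] 353 305.81 300.23 [ 0.3836 -0.3268]
scene sleeve 0.81 [287.2 239.  299.6 260. ] 277 292.06 247.82 [ 0.4945 -0.1983]
scene sleeve 0.61 [296.4 263.7 307.9 277. ] 162 302.79 272.16 [ 0.4459 -0.2708]
scene sleeve 0.53 [225.8 199.5 234.3 206.4] 54 226.69 203.54 [0.5085 0.0697]
scene cover 0.88 [150.6 175.9 182.5 195.9] 480 168.11 184.29 [0.4474 0.2876]
top housing 0.76 [216.6 190.5 256.9 234.3] 1102 237.69 212.73 [0.4901 0.0419]
top sleeve 0.57 [325.5 215.3 336.8 223.2] 69 329.09 218.77 [ 0.4435 -0.2716]
top sleeve 0.54 [341.6 231.8 356.5 243.9] 123 348.72 235.85 [ 0.3793 -0.3315]
top cover 0.87 [152.5 212.5 179.1 247. ] 617 165.35 230.12 [0.4496 0.2948]
```

```bash
cat > fit.py <<'E'
from h import *
import pickle
o=pickle.load(open('m0.pkl','rb'))
def pick(c,l,px):
    return min(o[c,l],key=lambda d:np.hypot(*(np.array(np.nonzero(d['mask'])[::-1]).mean(1)-px)))['mask'].astype(np.float32)
def box(m):
    ys,xs=np.nonzero(m);return xs.min()-8,ys.min()-8,xs.max()+9,ys.max()+9
def fit(ms,model,p0,steps):
    bx={c:box(m) for c,m in ms.items()}
    def cost(p):
        return sum(np.abs(hullmask(c,model(p),bx[c])-cv2.GaussianBlur(m[bx[c][1]:bx[c][3],bx[c][0]:bx[c][2]],(3,3),.5)).sum()/m.sum()**.5 for c,m in ms.items())
    p0=np.array(p0,float);sx=np.r_[[p0],p0+np.diag(steps)]
    r=minimize(cost,p0,method='Nelder-Mead',options=dict(initial_simplex=sx,maxiter=400,xatol=1e-4,fatol=1e-3))
    return r.x,r.fun
if __name__=='__main__':
    sl=lambda p:[place(np.r_[circ(abs(p[2]),0),circ(abs(p[2]),p[3])],p[0],p[1],0)]
    for ps,pt,q in(((306,300),(349,236),(.38,-.33)),((292,248),None,(.494,-.198)),((303,272),(329,219),(.444,-.271))):
        ms={'scene':pick('scene','sleeve',ps)}
        if pt: ms['top']=pick('top','sleeve',pt)
        print('sleeve',ps,fit(ms,sl,[*q,.018,.035],[.01,.01,.004,.006]))
    for name,f in(('70',tear),('55',tearB)):
        pl=np.array([[sx*.065+.0,sy*.053,z] for sx in(-1,1) for sy in(-1,1) for z in(0,.01)])
        for cs in(('scene',),('top',),('scene','top')):
            ms={c:pick(c,'cover',(168,184) if c=='scene' else (165,230)) for c in cs}
            cov=lambda p:[place(np.r_[f(0),f(.012)],*p[:3]),place(np.r_[circ(.025,0),circ(.025,.036)],*p[:3])]
            print('cover',name,cs,fit(ms,cov,[.44,.29,0.],[.01,.01,.2]))
            ms={c:pick(c,'housing',(229,210) if c=='scene' else (238,212)) for c in cs}
            hou=lambda p:[place(np.r_[f(.0),f(.05)],*p[:3]),place(np.r_[circ(.008,.04),circ(.008,.092)],*p[:3])]+[place(pl+[p[3],0,0],*p[:3])]
            print('housing',name,cs,fit(ms,hou,[.47,.04,0.3,.015],[.01,.01,.2,.01]))
E
python3 fit.py
```

```text
sleeve (306, 300) (array([ 0.3799, -0.3291,  0.0185,  0.0382]), np.float64(3.738398551940918))
sleeve (292, 248) (array([ 0.4905, -0.2007,  0.0188,  0.0391]), np.float64(0.8592885136604309))
sleeve (303, 272) (array([ 0.4444, -0.2713,  0.0133,  0.0313]), np.float64(2.4463367462158203))
cover 70 ('scene',) (array([0.4465, 0.2956, 0.2399]), np.float64(2.576214075088501))
housing 70 ('scene',) (array([0.4757, 0.0354, 0.3154, 0.0213]), np.float64(2.30336856842041))
cover 70 ('top',) (array([0.4419, 0.2956, 0.0713]), np.float64(3.238190174102783))
housing 70 ('top',) (array([0.4709, 0.0359, 0.2981, 0.0229]), np.float64(1.8221746683120728))
cover 70 ('scene', 'top') (array([0.4434, 0.2952, 0.1799]), np.float64(6.437553405761719))
housing 70 ('scene', 'top') (array([0.4728, 0.0354, 0.302 , 0.0218]), np.float64(4.708103179931641))
cover 55 ('scene',) (array([0.4472, 0.2963, 0.0947]), np.float64(1.1034282445907593))
housing 55 ('scene',) (array([0.4814, 0.038 , 0.2979, 0.0155]), np.float64(2.132744312286377))
cover 55 ('top',) (array([0.4439, 0.296 , 0.1063]), np.float64(1.626116394996643))
housing 55 ('top',) (array([0.4764, 0.0375, 0.3027, 0.0167]), np.float64(1.501633882522583))
cover 55 ('scene', 'top') (array([0.4454, 0.2959, 0.0973]), np.float64(3.196692705154419))
housing 55 ('scene', 'top') (array([0.4815, 0.0386, 0.3014, 0.0126]), np.float64(4.069790840148926))
```

```bash
python3 -m inch '[[0,0,-0.107,0,0,0,1],[0,0,-0.107,0,0,0,1],[0,0,-0.107,0,0,0,1],[0,0,-0.107,0,0,0,1],[0,0,-0.107,0,0,0,1],[0,0,-0.107,0,0,0,1]]'; python3 -m inch '[[0,0,0,1.06,3.69,0,1],[0,0,0,1.06,3.69,0,1],[0,0,0,1.06,3.69,0,1],[0,0,0,1.06,3.69,0,1],[0,0,0,1.06,3.69,0,1],[0,0,0,1.06,3.69,0,1],[0,0,0,1.06,3.69,0,1],[0,0,0,1.06,3.69,0,1],[0,0,0,1.06,3.69,0,1],[0,0,0,1.06,3.69,0,1],[0,0,0,1.06,3.69,0,1],[0,0,0,1.06,3.69,0,1]]'; python3 -c "
from h import *
s=robot.read_state();print(s['q'],np.array(s['orientation']))"
```

```text
t: 1.9
position: [0.2276, 0.6355, 0.2516]
orientation: [[0.954, 0.299, 0.0], [0.299, -0.954, -0.0], [0.0, 0.0, -1.0]]
ft_force: [0.8, -0.2, -0.7]
opening: 0.088
t: 2.9
position: [0.4799, 0.2479, 0.252]
orientation: [[0.956, 0.294, 0.001], [0.294, -0.956, 0.001], [0.001, -0.0, -1.0]]
ft_force: [1.8, 0.8, 0.2]
opening: 0.0877
[ 48.1224   7.7998 -16.3646   0.0039 -65.7814  58.9813] [[ 0.9558  0.2941  0.0007]
 [ 0.2941 -0.9558  0.0007]
 [ 0.0008 -0.0004 -1.    ]]
```

```bash
python3 -m inch '[[0,0,0,-1.35,3.48,0,1],[0,0,0,-1.35,3.48,0,1],[0,0,0,-1.35,3.48,0,1],[0,0,0,-1.35,3.48,0,1],[0,0,0,-1.35,3.48,0,1],[0,0,0,-1.35,3.48,0,1],[0,0,0,-1.35,3.48,0,1]]'; python3 -m inch '[[0,0,0,-1.35,3.48,0,1],[0,0,0,-1.35,3.48,1,1],[0,0,0,-1.35,3.48,1,1],[0,0,0,-1.35,3.48,2,1],[0,0,0,-1.35,3.48,2,1],[0,0,0,-1.35,3.48,2,1],[0,0,0,-1.35,3.48,2,1],[0,0,0,0,0,2.5,1],[0,0,0,0,0,2,1],[0,0,0,0,0,0,1],[0,0,0,0,0,0,1]]'; python3 -c "
from h import *
for c in CAL:
    im=robot.camera(c);cv2.imwrite(f'pics/{c}1.png',im[...,::-1])
    print(c,proj(c,robot.read_state()['position']))
a=cv2.imread('pics/scene1.png')[200:320,230:350];b=cv2.imread('pics/top1.png')[160:280,270:390]
cv2.imwrite('pics/v1.png',cv2.resize(np.hstack([a,b]),None,fx=3.3,fy=3.3,interpolation=2))
"
```

```text
t: 3.48
position: [0.46, -0.0127, 0.252]
orientation: [[0.956, 0.294, 0.001], [0.294, -0.956, 0.0], [0.001, -0.0, -1.0]]
ft_force: [0.7, 0.1, 0.0]
opening: 0.0878
t: 4.4
position: [0.4413, -0.2694, 0.1074]
orientation: [[0.956, 0.294, -0.002], [0.294, -0.956, 0.0], [-0.002, -0.001, -1.0]]
ft_force: [1.2, -0.1, -0.1]
opening: 0.0875
scene [[304.4174 244.2508]]
top [[333.136  214.3237]]
```

View pics/v1.png

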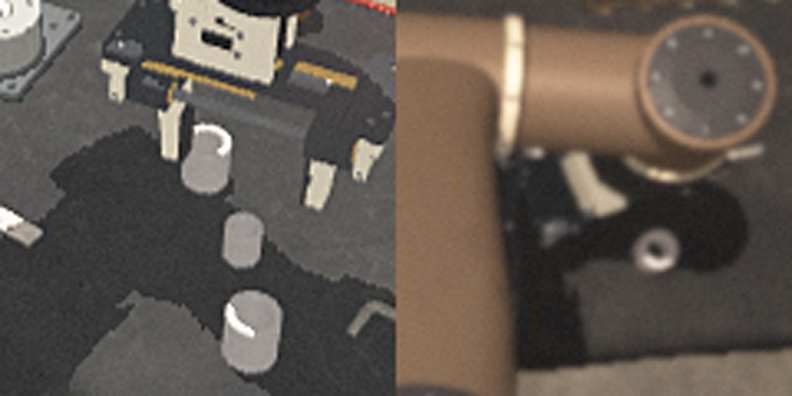

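```bash
python3 -c "
from h import *
s=robot.read_state();R=np.array(s['orientation']);p=np.array(s['position'])
print(p,proj('scene',[p+R@[0,0,.025],p+R@[0,.044,.025],p+R@[0,-.044,.025],[.4444,-.2713,.0156]]))"; python3 -m inch '[[0,0,0,0.24,0.27,1.6,1],[0,0,0,0,0,2,1],[0,0,0,0,0,2,1],[0,0,0,0,0,1.4,1],[0,0,0,0,0,0.74,1],[0,0,0,0,0,0,1]]'
python3 -c "
from h import *
for c in CAL:
    im=robot.camera(c);cv2.imwrite(f'pics/{c}2.png',im[...,::-1])
a=cv2.imread('pics/scene2.png')[220:320,240:360]
s=robot.read_state();R=np.array(s['orientation']);p=np.array(s['position'])
print(p,proj('scene',[p+R@[0,0,.025],p+R@[0,.044,.025],p+R@[0,-.044,.025]]))
cv2.imwrite('pics/v2.png',cv2.resize(a,None,fx=5,fy=5,interpolation=2))
"
```

```text
[ 0.4429 -0.2692  0.1093] [[303.7306 251.8223]
 [321.8435 257.8384]
 [286.273  246.0238]
 [302.6021 272.4497]]
t: 5.0
position: [0.4452, -0.2707, 0.0304]
orientation: [[0.956, 0.295, -0.0], [0.295, -0.956, 0.0], [-0.0, -0.0, -1.0]]
ft_force: [0.0, 0.2, 0.7]
opening: 0.0876
[ 0.446  -0.271   0.0317] [[302.6557 274.5725]
 [319.842  280.6958]
 [286.061  268.66  ]]
```

View pics/v2.png

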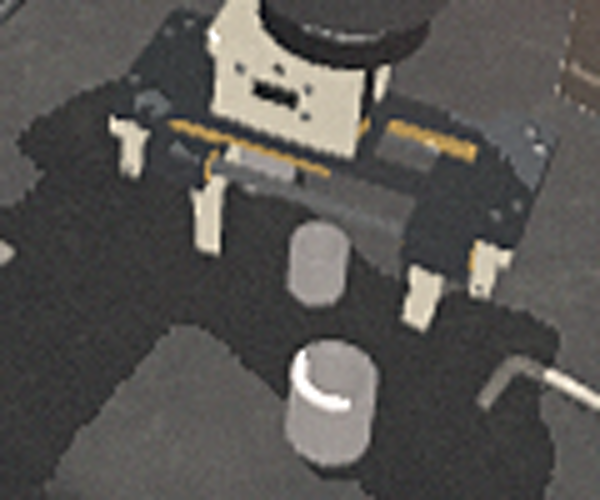

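```bash
python3 -m inch '[[0,0,0,0,0,0,0],[0,0,0,0,0,0,0],[0,0,0,0,0,0,0],[0,0,0,0,0,0,0],[0,0,0,0,0,0,0],[0,0,0,0,0,0,0]]';python3 -m inch '[[0,0,0,0,0,0,0],[0,0,0,0,0,0,0],[0,0,0,0,0,0,0],[0,0,0,0,0,0,0]]'
```

```text
t: 5.6
position: [0.445, -0.2711, 0.0306]
orientation: [[0.956, 0.294, 0.0], [0.294, -0.956, -0.0], [0.0, 0.0, -1.0]]
ft_force: [0.1, 0.9, 0.7]
opening: 0.0531
t: 5.93
position: [0.4449, -0.2711, 0.0304]
orientation: [[0.956, 0.294, -0.0], [0.294, -0.956, -0.0], [-0.0, -0.0, -1.0]]
ft_force: [0.3, -0.3, 0.1]
opening: 0.0277
```

```bash
python3 -m inch '[[0,0,0,0,0,-1,0],[0,0,0,0,0,-3,0],[0,0,0,0,0,-3,0],[0,0,0,0,0,-3,0],[0,0,0,0,0,-2,0]]'; python3 -m inch '[[0,0,0,1.24,-2.85,0,0],[0,0,0,1.24,-2.85,0,0],[0,0,0,1.24,-2.85,0,0],[0,0,0,1.24,-2.85,0,0],[0,0,0,1.24,-2.85,0,0],[0,0,0,1.24,-2.85,0,0],[0,0,0,1.24,-2.85,0,0],[0,0,0,1.24,-2.85,0,0],[0,0,0,1.24,-2.85,0,0],[0,0,0,1.24,-2.85,0,0],[0,0,0,0,0,0,0],[0,0,0,0,0,0,0]]'
python3 -c "
from h import *
for c in CAL:
    im=robot.camera(c);cv2.imwrite(f'pics/{c}3.png',im[...,::-1])
for l in ('sleeve','shaft_top','housing'): print(l,[(np.round(d['rect'],1).tolist(),round(d['conf'],2)) for d in robot.spot_in('scene',l)])
a=cv2.imread('pics/scene3.png')[150:250,180:300];b=cv2.imread('pics/top3.png')[160:250,190:280]
s=robot.read_state();R=np.array(s['orientation']);p=np.array(s['position'])
print(p,s['opening'],proj('scene',[p+[0,0,-.0305],p+[0,0,-.0005],[.479,.038,.092],[.479,.038,.05]]))
cv2.imwrite('pics/v3.png',cv2.resize(a,None,fx=6,fy=6,interpolation=2))
"
```

```text
t: 6.35
position: [0.4456, -0.2714, 0.154]
orientation: [[0.956, 0.294, 0.003], [0.294, -0.956, -0.001], [0.002, 0.002, -1.0]]
ft_force: [0.2, 0.1, -1.2]
opening: 0.0276
t: 7.35
position: [0.4797, 0.0391, 0.151]
orientation: [[0.955, 0.297, 0.0], [0.297, -0.955, 0.0], [0.0, -0.0, -1.0]]
ft_force: [0.4, 0.6, -0.8]
opening: 0.0276
sleeve [([295.1, 290.9, 319.4, 317.8], 0.85), ([288.9, 238.1, 301.8, 259.1], 0.51), ([219.9, 169.0, 229.1, 183.5], 0.47)]
shaft_top [([202.4, 190.2, 255.6, 230.6], 0.84), ([304.7, 165.0, 327.4, 206.0], 0.4), ([151.0, 174.0, 182.0, 196.0], 0.36)]
housing [([140.8, 167.3, 161.8, 184.4], 0.6), ([205.4, 190.4, 252.2, 232.6], 0.59)]
[0.4795 0.0368 0.1506] 0.027835260561430507 [[225.5316 182.833 ]
 [225.0724 173.7841]
 [225.5427 190.9407]
 [226.1515 202.7639]]
```

View pics/v3.png

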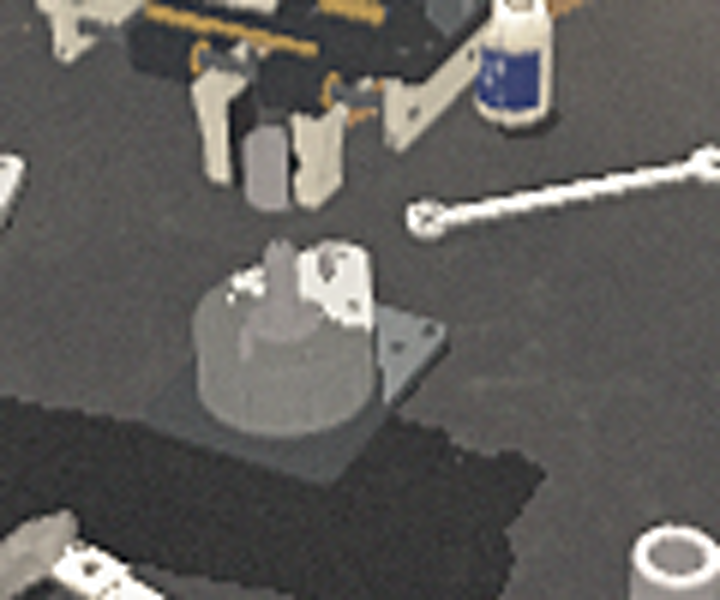

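```bash
python3 -c "
from h import *
a=cv2.imread('pics/scene3.png',0).astype(int);z=cv2.imread('pics/scene0.png',0).astype(int)
print('cols',list(range(214,240)))
for y in range(172,208): print(y,a[y,214:240])
print('scene0')
for y in range(186,206): print(y,z[y,214:240])
print(plane('scene',(226.8,190),.092))
p=np.array([.4795,.0368,.1506])
for c in CAL: print(c,proj(c,circ(.014,0,12)+p+[0,0,-.0305]).round(1).tolist())
b=cv2.imread('pics/top3.png')[180:240,200:270]
w=cv2.imread('pics/top0.png')[180:240,200:270]
cv2.imwrite('pics/v4.png',cv2.resize(np.hstack([b,w]),None,fx=5.5,fy=5.5,interpolation=2))
"
```

```text
cols [214, 215, 216, 217, 218, 219, 220, 221, 222, 223, 224, 225, 226, 227, 228, 229, 230, 231, 232, 233, 234, 235, 236, 237, 238, 239]
172 [206 193 196 205  34  43  43 119 143 145 153 159 153 118  72 206 191 192
 191 192 177 183 187  94  78  82]
173 [180 195 196 205  32  46  90 155 147 143 150 152 154 147  71 206 192 190
 191 193 173 182 193  76  83  90]
174 [177 196 196 204  61  44 100 157 143 146 148 148 151 153  80 209 194 194
 189 193 177 186 171  80  87  87]
175 [174 197 195 204  73  36  99 154 151 144 151 155 149 154  48 150 199 192
 190 192 178 183 159  82  93  90]
176 [152 201 196 199  71  43  96 156 148 148 150 154 153 156  23  74 207 198
 192 187 177 188 159  80  87  87]
177 [146 201 199 206 101  40  91 151 150 148 148 150 153 160  29  38 174 194
 189 182 181 185 163  80  82  85]
178 [149 206 196 204 112  28  76 149 151 148 150 150 153 157  31 107 193 196
 194 177 182 181 160  79  84  88]
179 [ 98 182 206 212 119  36  67 156 147 151 150 149 153 152  59 193 200 193
 191 169 175 187 188  72  81  85]
180 [ 75 106 119 143 101  38  72 156 146 145 151 148 149 156  64 212 194 192
[... 4795 characters left out ...]
0 132 141 134 122 156 254
 247 127 224 219 218 220 218 221]
204 [153 132 197 220 221 224 224 192 248 247 243 214 122 131 131 123 124 251
 188 178 223 220 216 219 218 220]
205 [213 208 217 222 221 216 175 153 182 222 246 252 249 126 125 164 187 199
 212 218 220 220 219 217 220 222]
[0.4847 0.0389 0.092 ]
scene [[229.2, 180.9], [227.0, 180.2], [224.5, 180.2], [222.2, 180.9], [220.8, 182.2], [220.7, 183.6], [221.8, 184.8], [224.0, 185.5], [226.6, 185.5], [229.0, 184.7], [230.3, 183.5], [230.4, 182.1]]
top [[237.9, 205.9], [235.8, 206.7], [234.3, 208.3], [233.9, 210.5], [234.6, 212.6], [236.3, 214.0], [238.5, 214.4], [240.7, 213.7], [242.1, 212.0], [242.5, 209.8], [241.8, 207.7], [240.1, 206.3]]
```

View pics/v4.png

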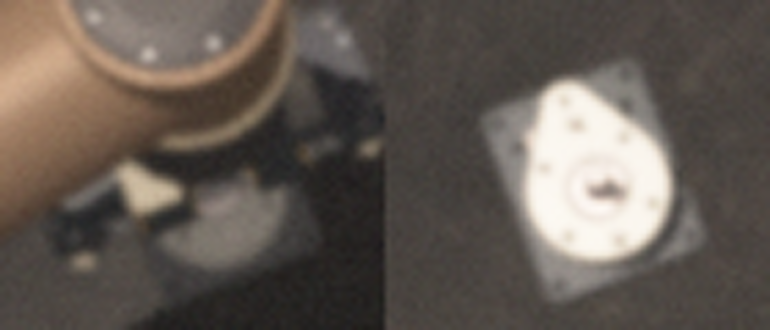

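```bash
python3 - <<'E'
from fit import *
# sub-pixel centroid of small sleeve in top0: fit brightness
sl=lambda p:[place(np.r_[circ(.014,0),circ(.014,.03)],p[0],p[1],0)]
for c,px in(('scene',(303,272)),('top',(329,219))):
    print(c,fit({c:pick(c,'sleeve',px)},sl,[.444,-.271],[.01,.01]))
print('washer top',plane('top',(238.2,213.5),.05),'scene shaft',plane('scene',(226.4,190.9),.092),plane('scene',(226.4,191.6),.092))
# intensity centroid in top0 of housing white face and sleeve ring
w=cv2.imread('pics/top0.png',0).astype(float)
for n,(l,t,r,b) in {'sleeve':(320,209,340,229),}.items():
    q=np.clip(w[t:b,l:r]-100,0,None);yy,xx=np.mgrid[t:b,l:r];print(n,(q*xx).sum()/q.sum(),(q*yy).sum()/q.sum())
print('proj gripped sleeve top ring',proj('top',[.445,-.2711,.03]),proj('top',[.445,-.2711,.015]))
m=(w>160).astype(np.uint8);n,lab,st,ce=cv2.connectedComponentsWithStats(m)
i=lab[222,240];h=cv2.morphologyEx((lab==i).astype(np.uint8),cv2.MORPH_CLOSE,np.ones((7,7)))
print(h.sum())
for nm,f in(('70',tear),('55',tearB)):
  print(nm,fit({'top':h.astype(np.float32)},lambda p:[place(f(.05),*p[:3])],[.477,.038,.3],[.01,.01,.1]))
print('scenehousing')
E
```

```text
scene (array([ 0.4467, -0.2703]), np.float64(1.5346944332122803))
top (array([ 0.444 , -0.2713]), np.float64(0.780575156211853))
washer top [0.481  0.0394 0.05  ] scene shaft [0.4808 0.0364 0.092 ] [0.4784 0.0338 0.092 ]
sleeve 329.2625356706074 217.80207908683246
proj gripped sleeve top ring [[329.6085 217.6323]] [[328.8926 218.3419]]
684
70 (array([0.4782, 0.0403, 0.2603]), np.float64(2.906989812850952))
55 (array([0.4801, 0.041 , 0.264 ]), np.float64(2.748901605606079))
scenehousing
```

```bash
python3 -m inch '[[0,0,0,0.11,-0.02,1,0],[0,0,0,0,0,1,0],[0,0,0,0,0,0.4,0],[0,0,0,0,0,0.2,0],[0,0,0,0,0,0.2,0],[0,0,0,0,0,0.2,0],[0,0,0,0,0,0,0]]'
```

```text
t: 8.18
position: [0.4807, 0.0382, 0.1203]
orientation: [[0.956, 0.294, -0.0], [0.294, -0.956, -0.0], [-0.0, 0.0, -1.0]]
ft_force: [-0.1, -0.5, 0.2]
opening: 0.0282
```

```bash
python3 -m inch '[[0,0,0,0,0,0.2,0],[0,0,0,0,0,0.2,0],[0,0,0,0,0,0,0]]';python3 -m inch '[[0,0,0,0,0,0.2,0],[0,0,0,0,0,0.2,0],[0,0,0,0,0,0,0]]'
```

```text
t: 8.43
position: [0.4806, 0.0382, 0.1162]
orientation: [[0.956, 0.294, -0.0], [0.294, -0.956, -0.0], [-0.0, -0.0, -1.0]]
ft_force: [-0.6, -0.4, -0.8]
opening: 0.0277
t: 8.68
position: [0.4805, 0.0382, 0.1121]
orientation: [[0.956, 0.294, -0.0], [0.294, -0.956, -0.0], [-0.001, -0.0, -1.0]]
ft_force: [-0.0, -0.2, -1.6]
opening: 0.0278
```

```bash
python3 -m inch '[[0,0,0,0,0,0.4,0],[0,0,0,0,0,0.4,0],[0,0,0,0,0,0.4,0],[0,0,0,0,0,0.4,0],[0,0,0,0,0,0,0]]';python3 -m inch '[[0,0,0,0,0,0.4,0],[0,0,0,0,0,0.4,0],[0,0,0,0,0,0.3,0],[0,0,0,0,0,0.2,0],[0,0,0,0,0,0,0]]'
```

```text
t: 9.1
position: [0.4802, 0.038, 0.0954]
orientation: [[0.956, 0.294, -0.002], [0.294, -0.956, -0.001], [-0.002, 0.0, -1.0]]
ft_force: [-0.2, 0.2, -1.1]
opening: 0.0278
t: 9.52
position: [0.4805, 0.0381, 0.0829]
orientation: [[0.956, 0.294, -0.001], [0.294, -0.956, -0.0], [-0.001, 0.0, -1.0]]
ft_force: [-0.3, 0.3, -0.2]
opening: 0.0279
```

```bash
python3 -m inch '[[0,0,0,0,0,0.1,0],[0,0,0,0,0,0.1,0],[0,0,0,0,0,0,0],[0,0,0,0,0,0,0]]';python3 -m inch '[[0,0,0,0,0,0.07,0],[0,0,0,0,0,0,0],[0,0,0,0,0,0,0]]'
```

```text
t: 9.85
position: [0.4808, 0.0382, 0.0815]
orientation: [[0.956, 0.294, 0.0], [0.294, -0.956, 0.0], [0.0, 0.0, -1.0]]
ft_force: [-0.1, -0.1, -0.5]
opening: 0.0276
t: 10.1
position: [0.4807, 0.0382, 0.0808]
orientation: [[0.956, 0.294, -0.0], [0.294, -0.956, 0.0], [-0.0, -0.0, -1.0]]
ft_force: [0.7, -0.2, -1.1]
opening: 0.0277
```

```bash
python3 -m inch '[[0,0,0,0,0,0.07,0],[0,0,0,0,0,0,0]]';python3 -m inch '[[0,0,0,0,0,0.07,0],[0,0,0,0,0,0,0]]'
```

```text
t: 10.27
position: [0.4809, 0.0383, 0.0803]
orientation: [[0.956, 0.294, 0.0], [0.294, -0.956, 0.0], [0.0, 0.0, -1.0]]
ft_force: [-0.9, -0.2, 4.2]
opening: 0.0276
t: 10.43
position: [0.4809, 0.0383, 0.0796]
orientation: [[0.956, 0.294, 0.0], [0.294, -0.956, 0.0], [0.0, 0.0, -1.0]]
ft_force: [-1.8, -0.2, 5.8]
opening: 0.0276
```

```bash
python3 -m inch '[[0,0,0,0,0,0,0.7],[0,0,0,0,0,0,0.7],[0,0,0,0,0,0,0.7],[0,0,0,0,0,0,0.7],[0,0,0,0,0,0,0.7],[0,0,0,0,0,0,0.7]]';python3 -m inch '[[0,0,0,0,0,-1,1],[0,0,0,0,0,-3,1],[0,0,0,0,0,-4,1],[0,0,0,0,0,-4,1],[0,0,0,0,0,0,1]]'
```

```text
t: 10.93
position: [0.4807, 0.0382, 0.0793]
orientation: [[0.956, 0.294, -0.0], [0.294, -0.956, -0.0], [-0.0, 0.0, -1.0]]
ft_force: [0.1, -0.7, -0.8]
opening: 0.0596
t: 11.35
position: [0.4846, 0.0393, 0.207]
orientation: [[0.955, 0.295, 0.011], [0.295, -0.955, 0.003], [0.012, 0.0, -1.0]]
ft_force: [1.4, 0.2, 1.3]
opening: 0.0859
```

```bash
python3 - <<'E'
from fit import *
from h import *
for c,f,(l,t,r,b) in(('scene','pics/scene0.png',(160,172,174,188)),('top','pics/top0.png',(157,223,174,240))):
    w=cv2.imread(f,0).astype(int);print(c,l,t);print(w[t:b,l:r])
m={'scene':pick('scene','cover',(168,184)),'top':pick('top','cover',(165,230))}
for th in (0,.05,.1,.15):
    for c in m:
        cov=lambda p:[place(np.r_[tearB(0),tearB(.012)],p[0],p[1],th),place(np.r_[circ(.025,0),circ(.025,.036)],p[0],p[1],th)]
        print(th,c,fit({c:m[c]},cov,[.445,.296],[.01,.01]))
E
```

```text
scene 160 172
[[ 83  79  82  76  79  81  78  77  81  79  80  81  86  84]
 [ 76  79  76  78  74  80  76  75  76  76  73  82  75  87]
 [ 78  80  76  72  66  64  66  61  64  62  67  67  74  80]
 [ 81  72  68 146 187 231 231 229 226 222 178  98  61  70]
 [ 64 145 228 233 165 184 150 153 184 212 236 217 163 136]
 [221 232 175 129  70  89  73  57  83 105 163 231 220 194]
 [232 205  72  60 103 116 117 113 103  58 177 230 227 207]
 [228 143  31 107 126 128 127 122  87  61 231 230 212 162]
 [226 215 113  58  69  86  66  98 124 218 238 215 162 107]
 [229 237 221 215 214 213 212 219 227 221 171 138 113  99]
 [158 173 219 223 226 226 223 186 180 135 116 108 112 106]
 [117 121 145 144 147 144 142 127 123 109 117 112 116 103]
 [115 117 116 117 112 118 118 119 121 115 118 118 119 105]
 [114 121 121 125 123 120 120 120 122 119 115 120 113 105]
 [111 122 120 123 120 125 119 122 121 117 116 115 114 112]
 [104 114 121 119 124 125 121 125 122 115 111 109 108 216]]
top 157 223
[[245 250 251 251 250 249 248 248 249 249 250 250 250 248 242 233 231]
 [247 249 250 250 250 248 247 248 249 249 249 249 247 244 
[... 912 characters left out ...]
81 156 151 176 207 212]
 [247 242 241 241 240 235 229 224 214 190 168 169 187 210 229 242 241]
 [236 223 230 243 246 240 229 217 196 175 175 206 233 243 248 250 248]]
0 scene (array([0.4467, 0.2967]), np.float64(1.3159558773040771))
0 top (array([0.4434, 0.2967]), np.float64(2.1405701637268066))
0.05 scene (array([0.4468, 0.2967]), np.float64(1.1594470739364624))
0.05 top (array([0.4435, 0.2966]), np.float64(1.7384876012802124))
0.1 scene (array([0.4472, 0.296 ]), np.float64(1.11089026927948))
0.1 top (array([0.4438, 0.2962]), np.float64(1.6543594598770142))
0.15 scene (array([0.4471, 0.2953]), np.float64(1.1827807426452637))
0.15 top (array([0.4438, 0.2957]), np.float64(1.7424348592758179))
```

```bash
python3 - <<'E'
from h import *
print(tri(np.array([165.6,178.3]),np.array([163.95,230.95])))
print(plane('scene',(165.6,178.3),.036),plane('top',(163.95,230.95),.036))
print('shaft/washer ', proj('scene',[.4807,.0382,.092]),proj('top',[.4807,.0382,.05]))
E
```

```text
(array([0.4449, 0.295 , 0.0362]), array([-0.2927,  0.0602,  0.1319, -0.2854]))
[0.4459 0.2949 0.036 ] [0.444  0.2955 0.036 ]
shaft/washer  [[225.934  190.6685]] [[238.5724 213.5706]]
```

```bash
python3 -m inch '[[0,0,0.1,0,0,0,1],[0,0,0.1,0,0,0,1],[0,0,0,-0.13,-3.24,0,1],[0,0,0,-0.13,-3.24,0,1],[0,0,0,-0.13,-3.24,0,1],[0,0,0,-0.13,-3.24,0,1],[0,0,0,-0.13,-3.24,0,1],[0,0,0,-0.13,-3.24,1,1],[0,0,0,-0.13,-3.24,2,1],[0,0,0,-0.13,-3.24,3,1],[0,0,0,0,0,3,1],[0,0,0,0,0,0,1]]'; python3 -m inch '[[0,0,0,0,0,0,1]]'
python3 -c "
from h import *
for c in CAL:
    im=robot.camera(c);cv2.imwrite(f'pics/{c}5.png',im[...,::-1])
a=cv2.imread('pics/scene5.png')[130:250,120:260]
cv2.imwrite('pics/v5.png',cv2.resize(a,None,fx=5,fy=5,interpolation=2))
"
```

```text
t: 12.35
position: [0.4424, 0.2923, 0.1057]
orientation: [[0.995, 0.099, -0.006], [0.099, -0.995, -0.006], [-0.007, 0.005, -1.0]]
ft_force: [-0.7, -2.3, -0.9]
opening: 0.0874
t: 12.43
position: [0.4444, 0.2925, 0.1099]
orientation: [[0.995, 0.099, -0.003], [0.099, -0.995, -0.004], [-0.003, 0.003, -1.0]]
ft_force: [-0.5, 0.2, 1.1]
opening: 0.0877
```

View pics/v5.png

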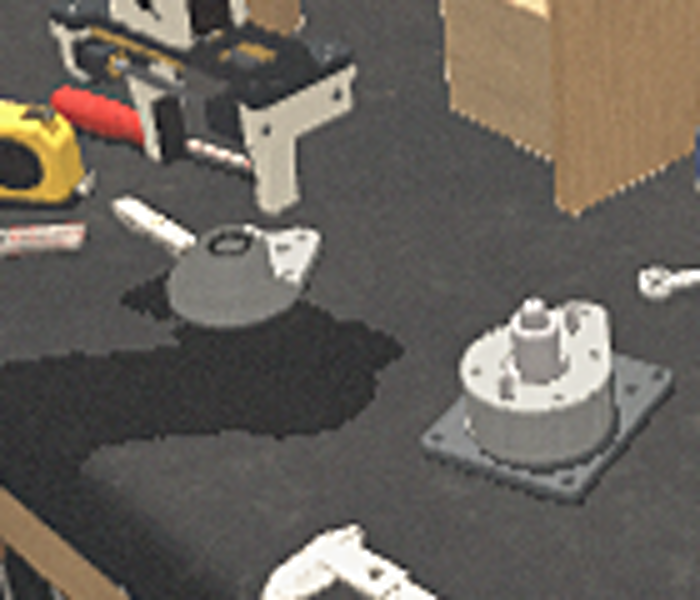

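```bash
python3 -m inch '[[0,0,0,0,-0.2,1,0.75],[0,0,0,0,0,2,0.75],[0,0,0,0,0,2,0.75],[0,0,0,0,0,0.8,0.75],[0,0,0,0,0,0.3,0.75],[0,0,0,0,0,0,0.75],[0,0,0,0,0,0,0.75]]'
python3 -c "
from h import *
im=robot.camera('scene');cv2.imwrite('pics/scene6.png',im[...,::-1])
s=robot.read_state();print(s['position'])
a=im[150:220,130:210,::-1]
cv2.imwrite('pics/v6.png',cv2.resize(a,None,fx=7,fy=7,interpolation=2))
"
```

```text
t: 13.12
position: [0.4457, 0.2957, 0.0511]
orientation: [[0.995, 0.098, 0.001], [0.098, -0.995, 0.001], [0.001, -0.001, -1.0]]
ft_force: [-0.2, -0.2, 0.9]
opening: 0.0661
[0.4457 0.2959 0.0512]
```

View pics/v6.png

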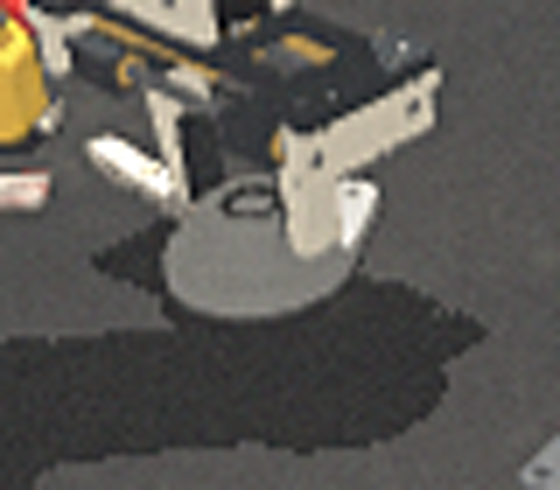

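```bash
python3 -m inch '[[0,0,0,-0.08,0,0.5,0.75],[0,0,0,0,0,0.5,0.75],[0,0,0,0,0,0,0.75],[0,0,0,0,0,0,0],[0,0,0,0,0,0,0],[0,0,0,0,0,0,0],[0,0,0,0,0,0,0],[0,0,0,0,0,0,0]]';python3 -m inch '[[0,0,0,0,0,0,0],[0,0,0,0,0,0,0],[0,0,0,0,0,0,0]]'
```

```text
t: 13.83
position: [0.4443, 0.2953, 0.0401]
orientation: [[0.995, 0.098, 0.0], [0.098, -0.995, 0.0], [0.0, -0.0, -1.0]]
ft_force: [-0.2, -0.4, 0.6]
opening: 0.046
t: 14.08
position: [0.4443, 0.2953, 0.0402]
orientation: [[0.995, 0.098, 0.0], [0.098, -0.995, 0.0], [0.0, -0.0, -1.0]]
ft_force: [0.3, -1.5, 1.2]
opening: 0.0456
```

```bash
python3 -m inch '[[0,0,0,0,0,-1,0],[0,0,0,0,0,-3,0],[0,0,0,0,0,-3,0],[0,0,0,0,0,-3,0],[0,0,0,0,0,-0.6,0],[0,0,0,0,0,0,0],[0,0,0,0,0,0,0]]'
python3 - <<'E'
from h import *
w=cv2.imread('pics/scene5.png',0).astype(int);print(w[198:212,215:228]);print(w[186:200,228:241])
for c in CAL: cv2.imwrite(f'pics/{c}7.png',robot.camera(c)[...,::-1])
s=robot.read_state();print(s['position'],s['opening'],s['ft_force'])
for th in(.26,.28,.30,.32):
    P=place(np.array([[-.034,0,.066],[-.034,0,.05],[.042,0,.066],[.042,0,.05]]),.4807,.0382,th)
    print(th,proj('scene',P).round(2).tolist(),proj('top',P).round(2).tolist())
t=cv2.imread('pics/top5.png',0).astype(int);print(t[190:236,216:258])
a=cv2.imread('pics/scene7.png')[110:250,130:270]
cv2.imwrite('pics/v7.png',cv2.resize(a,None,fx=4,fy=4,interpolation=2))
E
```

```text
t: 14.67
position: [0.4437, 0.295, 0.1459]
orientation: [[0.995, 0.098, -0.0], [0.098, -0.995, 0.001], [-0.0, -0.001, -1.0]]
ft_force: [-0.5, -0.9, -3.3]
opening: 0.0456
[[225 229 232 230 224 227 230 176 131 137 148 146 150]
 [235 229 225 222 222 227 232 188 133 142 142 145 147]
 [229 222 222 221 226 228 218 146 135 141 145 151 147]
 [224 225 224 222 226 221 189 200 132 143 144 150 148]
 [227 226 225 224 226 182 215 210 128 143 148 146 150]
 [185 219 225 225 226 178 211 253 123 139 145 149 146]
 [134 205 226 225 230 231 199 255 231 135 140 144 142]
 [215 224 224 226 221 182 158 194 231 131 139 138 139]
 [226 227 226 226 197 137 135 174 217 175 158 157 132]
 [231 225 225 230 209 129 137 186 232 224 223 225 221]
 [229 231 229 227 205 131 134 186 235 227 225 225 229]
 [166 209 232 233 231 119 124 127 232 227 224 222 225]
 [124 138 167 209 237 218 229 220 233 227 226 227 228]
 [123 119 118 137 169 181 181 224 228 225 226 225 225]]
[[ 80  85  84  87  87  93  92  91  88  87  87  82  84]
 [ 87  89  88  91  82  84  85  81  80  86  87  83  80]
 [ 89  87  89  85  84  85  83  85  81  80  87  83
[... 733 characters left out ...]
90.82], [234.02, 195.19]] [[241.72, 222.21], [241.86, 222.94], [234.33, 201.18], [234.55, 202.12]]
0.28 [[220.06, 204.28], [220.35, 208.77], [233.62, 190.74], [233.78, 195.12]] [[241.91, 222.14], [242.05, 222.87], [234.1, 201.27], [234.32, 202.21]]
0.3 [[220.27, 204.34], [220.55, 208.84], [233.38, 190.67], [233.54, 195.04]] [[242.1, 222.07], [242.24, 222.8], [233.87, 201.36], [234.09, 202.29]]
0.32 [[220.48, 204.41], [220.76, 208.9], [233.13, 190.6], [233.3, 194.97]] [[242.29, 221.99], [242.43, 222.72], [233.64, 201.45], [233.86, 202.39]]
[[71 65 70 ... 70 74 79]
 [75 71 72 ... 72 79 81]
 [74 70 69 ... 78 84 79]
 ...
 [70 76 66 ... 75 73 74]
 [74 75 72 ... 72 77 74]
 [70 73 72 ... 72 78 77]]
```

```bash
python3 -m inch '[[0,0,-0.0985,0,0,-0.5,0],[0,0,-0.0985,0,0,0,0],[0,0,0,-0.49,3.2,0,0],[0,0,0,-0.5,3.2,0,0],[0,0,0,-0.49,3.2,0,0],[0,0,0,-0.5,3.2,0,0],[0,0,0,-0.49,3.22,0,0],[0,0,0,-0.5,3.22,0,0],[0,0,0,-0.49,3.21,0,0],[0,0,0,-0.5,3.21,0,0],[0,0,0,0,0,0,0],[0,0,0,0,0,0,0]]'
python3 - <<'E'
from h import *
for c in CAL: cv2.imwrite(f'pics/{c}8.png',robot.camera(c)[...,::-1])
s=robot.read_state();R=np.array(s['orientation']);p=np.array(s['position']);print(p,R,s['opening'],s['ft_force'],s['torque'])
o=p+R@[.0006,0,.0402];th=np.arctan2(R[1,0],R[0,0]);print(o,th)
a=cv2.imread('pics/scene8.png')
out=cv2.resize(a[140:240,180:300],None,fx=6,fy=6,interpolation=2)
Q=np.r_[tearB(0),tearB(.012),circ(.005,.012,x=.042),circ(.005,.012,x=-.034)]
for u in proj('scene',place(Q,o[0],o[1],th)+[0,0,o[2]]): cv2.circle(out,tuple(np.round((u+.5-[180,140])*6).astype(int)),1,(0,0,255),-1)
cv2.imwrite('pics/v8.png',out)
E
```

```text
t: 15.77
position: [0.4801, 0.0362, 0.1495]
orientation: [[0.958, 0.288, -0.003], [0.288, -0.958, -0.001], [-0.003, 0.0, -1.0]]
ft_force: [0.1, 0.4, -3.9]
opening: 0.0457
[0.4805 0.038  0.15  ] [[ 0.957   0.2902 -0.0018]
 [ 0.2902 -0.957  -0.0007]
 [-0.0019  0.0002 -1.    ]] 0.04577831483476008 [-0.7439  0.8194 -1.9605] [ 0.0667 -0.0215  0.0458]
[0.481  0.0382 0.1098] 0.29440082379939403
```

View pics/v8.png

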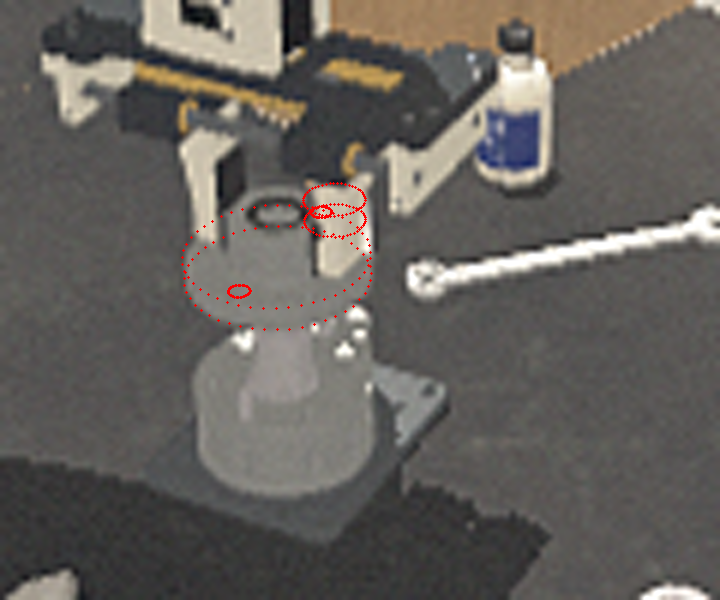

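```bash
python3 -m inch '[[0,0,0,0,0,0.6,0],[0,0,0,0,0,0.6,0],[0,0,0,0,0,0.6,0],[0,0,0,0,0,0.6,0],[0,0,0,0,0,0,0]]';python3 -m inch '[[0,0,0,0,0,0.6,0],[0,0,0,0,0,0.5,0],[0,0,0,0,0,0.4,0],[0,0,0,0,0,0.3,0],[0,0,0,0,0,0,0],[0,0,0,0,0,0,0]]'
```

```text
t: 16.28
position: [0.48, 0.0383, 0.1254]
orientation: [[0.957, 0.291, -0.002], [0.291, -0.957, -0.001], [-0.003, 0.0, -1.0]]
ft_force: [-0.6, -0.2, -2.7]
opening: 0.0455
t: 16.78
position: [0.481, 0.0382, 0.1089]
orientation: [[0.957, 0.291, -0.0], [0.291, -0.957, -0.0], [-0.0, 0.0, -1.0]]
ft_force: [0.0, 0.1, -3.3]
opening: 0.0457
```

```bash
python3 -m inch '[[0,0,0,0,0,0.15,0],[0,0,0,0,0,0.15,0],[0,0,0,0,0,0.15,0],[0,0,0,0,0,0,0]]';python3 -m inch '[[0,0,0,0,0,0.15,0],[0,0,0,0,0,0.15,0],[0,0,0,0,0,0,0]]'
```

```text
t: 17.12
position: [0.4809, 0.0382, 0.1044]
orientation: [[0.957, 0.291, -0.0], [0.291, -0.957, -0.0], [-0.0, -0.0, -1.0]]
ft_force: [-0.4, 0.5, -2.5]
opening: 0.0457
t: 17.37
position: [0.4808, 0.0382, 0.1012]
orientation: [[0.957, 0.291, -0.0], [0.291, -0.957, -0.0], [-0.0, 0.0, -1.0]]
ft_force: [0.3, -0.5, -3.1]
opening: 0.0459
```

```bash
python3 -m inch '[[0,0,0,0,0,0.15,0],[0,0,0,0,0,0.15,0],[0,0,0,0,0,0,0]]';python3 -m inch '[[0,0,0,0,0,0.15,0],[0,0,0,0,0,0.15,0],[0,0,0,0,0,0,0]]'
```

```text
t: 17.62
position: [0.4808, 0.0382, 0.0982]
orientation: [[0.957, 0.291, -0.0], [0.291, -0.957, -0.0], [-0.0, 0.0, -1.0]]
ft_force: [-1.0, 0.1, -2.3]
opening: 0.0456
t: 17.87
position: [0.4808, 0.0382, 0.0952]
orientation: [[0.957, 0.291, -0.0], [0.291, -0.957, -0.0], [-0.0, 0.0, -1.0]]
ft_force: [0.1, -0.3, -2.4]
opening: 0.0454
```

```bash
python3 -m inch '[[0,0,0,0,0,0.1,0],[0,0,0,0,0,0.1,0],[0,0,0,0,0,0,0]]';python3 -m inch '[[0,0,0,0,0,0.1,0],[0,0,0,0,0,0.1,0],[0,0,0,0,0,0,0]]'
```

```text
t: 18.12
position: [0.4812, 0.0383, 0.0937]
orientation: [[0.957, 0.291, 0.0], [0.291, -0.957, -0.0], [0.0, 0.0, -1.0]]
ft_force: [-1.6, 0.5, 1.6]
opening: 0.0458
t: 18.37
position: [0.4812, 0.0383, 0.0918]
orientation: [[0.957, 0.291, 0.0], [0.291, -0.957, 0.0], [0.0, 0.0, -1.0]]
ft_force: [-3.0, -0.2, 5.3]
opening: 0.0457
```

```bash
python3 -m inch '[[0,0,0,0,0,0.1,0],[0,0,0,0,0,0,0]]';python3 -m inch '[[0,0,0,0,0,0.08,0],[0,0,0,0,0,0,0],[0,0,0,0,0,0,0]]'
```

```text
t: 18.53
position: [0.4812, 0.0383, 0.0909]
orientation: [[0.957, 0.291, 0.0], [0.291, -0.957, 0.0], [0.0, 0.0, -1.0]]
ft_force: [-2.7, 0.0, 7.6]
opening: 0.0458
t: 18.78
position: [0.4812, 0.0383, 0.0903]
orientation: [[0.957, 0.291, 0.001], [0.291, -0.957, 0.0], [0.001, 0.0, -1.0]]
ft_force: [-2.9, 0.6, 8.7]
opening: 0.0454
```

```bash
python3 -m inch '[[0,0,0,0,0,0.06,0],[0,0,0,0,0,0,0]]';python3 -m inch '[[0,0,0,0,0,0.06,0],[0,0,0,0,0,0,0],[0,0,0,0,0,0,0]]';python3 -m inch '[[0,0,0,0,0,0.06,0],[0,0,0,0,0,0,0],[0,0,0,0,0,0,0]]'
```

```text
t: 18.95
position: [0.4812, 0.0383, 0.0901]
orientation: [[0.957, 0.291, 0.001], [0.291, -0.957, -0.0], [0.001, 0.0, -1.0]]
ft_force: [-5.4, -0.4, 12.6]
opening: 0.0459
t: 19.2
position: [0.4812, 0.0383, 0.0901]
orientation: [[0.957, 0.292, 0.001], [0.292, -0.957, -0.0], [0.001, 0.0, -1.0]]
ft_force: [-8.3, 0.6, 20.5]
opening: 0.0458
t: 19.45
position: [0.4812, 0.0383, 0.09]
orientation: [[0.957, 0.292, 0.001], [0.292, -0.957, 0.0], [0.001, 0.0, -1.0]]
ft_force: [-10.6, 2.2, 27.0]
opening: 0.0454
```

```bash
python3 -m inch '[[0,0,0,-0.05,0.01,0,0],[0,0,0,0,0,0,0],[0,0,0,0,0,0,0],[0,0,0,0,0,0,0],[0,0,0,0,0,0,0],[0,0,0,0,0,0,0]]'
python3 - <<'E'
from h import *
for c in CAL: cv2.imwrite(f'pics/{c}9.png',robot.camera(c)[...,::-1])
s=robot.read_state();print(s['t'],s['position'],s['opening'],s['ft_force'],s['torque'],np.abs(s['qd']).max())
a=cv2.imread('pics/scene9.png')
cv2.imwrite('pics/v9.png',cv2.resize(a[150:250,180:300],None,fx=6,fy=6,interpolation=2))
E
```

```text
t: 19.95
position: [0.4812, 0.0383, 0.0901]
orientation: [[0.956, 0.292, 0.002], [0.292, -0.956, 0.0], [0.002, 0.0, -1.0]]
ft_force: [-8.2, 2.9, 25.1]
opening: 0.0454
20.05 [0.4812 0.0383 0.09  ] 0.04567077582772391 [-9.9354  1.6818 26.1827] [ 0.4809  3.5117 -0.0555] 0.07953488633790201
```

View pics/v9.png

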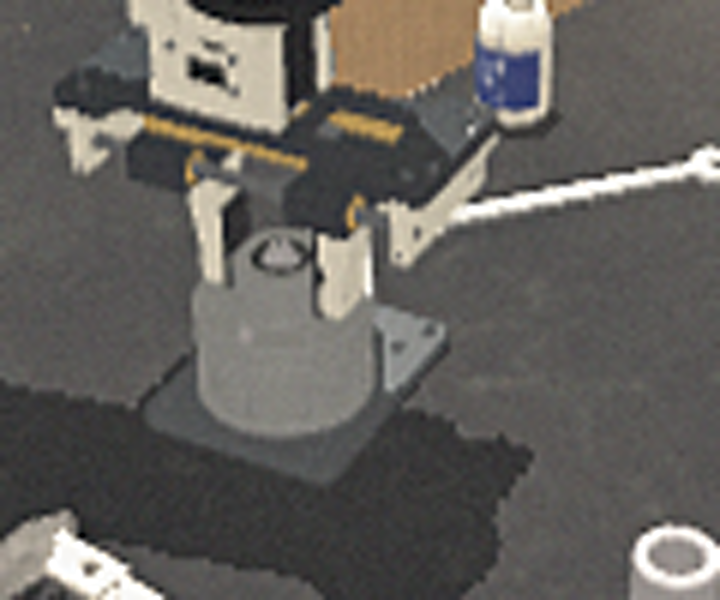

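```bash
python3 -c "
from rig import robot
robot.job_done()
s=robot.read_state();print(s['t'],s['position'],s['ft_force'])"
```

```text
the job is handed in; nothing more can be done
the job is handed in; nothing more can be done
```

I assembled the housing and handed the job in at about 20 s. The cover was pressed shut and still gripped; no verdict was reported.

**Sleeve:** I chose the smallest of the three tubes, the one that measured about 27 mm outside and 31 mm tall. The jaws closed on it at 27.7 mm. I lowered it over the shaft with no force until the washer pushed back with about 5 N, then let go. A later picture showed it standing upright round the shaft.

**Cover:** I gripped it on the boss flats (46 mm opening) and turned it to the housing's yaw of about 0.29 rad. It went down over both dowels without any side force. The spring force then rose by about 2 N per mm until a hard stop at TCP z = 0.090 m, which puts the cover's origin about 50 mm above the bench.

**Last checks:**
- **Push:** it held at 26 N, against about 13 N from the spring at full closure.
- **Tilt:** the tool was level to about 0.002 rad.
- **Picture:** there was no visible gap on the side facing the camera. The shaft stood out of the bore, and what looked like the near dowel's tip showed in its hole.

**Open points:**
- A sideways force of about 10 N in x stayed on the tool; a 0.5 mm shift to relieve it made no difference.
- The two cameras disagreed by up to 5 mm in x on the housing. I settled it by comparing the held sleeve with the shaft in the scene picture, and the force-free fit bore that out.
- I did not re-measure the bystander tools at the end, but the arm recorded no unexpected contact.

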